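# Clamp a re-glued phone in the bonding press

## Task

The red phone has just had its back glued and lies in the blue bonding press. Using the open yellow lever as a crank, screw the press's clamp bolt in (clockwise) until the bar bears snugly on the phone, without over-tightening; then fold the lever over the top and all the way down on its far side to lock the clamp, and let go. Do not touch or shift the phone, and leave the dish, screwdriver and tweezers beside the press where they are.

Things in the scene. Friction and masses are not known exactly. Their poses are not given: they have to be found in the camera images.
- press_base: blue base plate of the bonding press, 168 x 176 x 10 mm on rubber feet, fixed to the desk; origin at the centre of its underside on the desk, x along the phone's length, y across it, z up. The clamp bolt stands on its -y side, 66 mm from the centre, the bar's hinge bracket on its +y side
- clamp_bolt: steel clamp bolt, upright in a brass nut, with a yellow flip lever on its head. Origin on its axis, at the underside of the brass collar while the lever is open, about 52 mm over the desk at the start; z up. The open lever leans to its -x and folds over to its +x; its y is along the lever's pivot pin. Clockwise from above (yaw decreasing) screws it in, 1.27 mm a radian; it stays where left
- collar (a point): centre of the underside of the bolt's brass collar (30 mm across), which presses the bar down; 0.5 to 2 mm over the bar at the start. The bolt turns with 0.06 N m; once on the bar it also pushes down the bar's weak lifting spring for 0.5 to 4.5 mm (0.09 N m, not snug yet); once the bar's foot is on the phone the torque rises about 0.15 N m a radian
- lever_pivot (a point): centre of the lever's pivot pin, on the bolt's axis, 17.5 mm above the origin of clamp_bolt; the steel cheeks round the pin reach 4 mm above it and 12 mm to either side. With the lever open, the bolt is snug when turning it further takes 0.22 to 0.28 N m (6 to 7 N pushed 38 mm from the axis); beyond 0.35 N m it is over-tight. 1.5 to 5.5 rad of turning are needed
- bolt_lever (a joint): angle of the lever on the bolt's head: 0 fully open, leaning 45 degrees to the bolt's -x; 0.79 upright; 2.36 folded closed, level, pointing to the bolt's +x. It stays at any angle; folding takes about 0.22 N m and a little more as its cam drives the collar 2 mm further down over the whole travel
- clamp_bar: aluminium clamp bar, 24 x 12 mm, hinged at the press's +y side, the bolt through the fork at its free end, an orange-soled foot (60 x 36 mm) over the middle of the phone; a spring holds it up just clear of the phone. Origin on its hinge pin, 45 mm above the desk; it runs 154 mm to its -y, its top is 6 mm above the pin
- phone: red phone, 138 x 68 x 9 mm, lying back up on the grey silicone bed of the press between black rails; the bed's height varies by about two millimetres; origin at the centre of its underside, x along its length
- screw_dish: round steel screw dish, 74 mm across, 14 mm high, on the desk beside the bolt; origin at the centre of its underside
- driver_blue: small blue-green screwdriver, 124 mm long, 14 mm thick, lying on the desk on the hinge side of the press; origin at its middle on the desk, y along its length
- tweezers: steel tweezers, 128 x 16 x 9 mm, lying on the desk on the hinge side of the press; origin at their middle on the desk, y along their length
- lever_mid (a point): point in the yellow lever 50 mm from its pivot pin. The lever is a straight bar 14 mm wide along the pin, 10 mm thick, ending 68 mm from the pin. Open, it leans 45 degrees from upright to the bolt's -x, its tip 48 mm out from the axis and 48 mm above the pin: push its side there to crank the bolt round. To fold it, push its outer face, the one with the black ribs
There are look-alikes about, which are no part of the job. Several things have the shape of the phone; the one meant has the colours described above.

How it is judged:
On the way, in this order (a step that is already met when the one before it is completed fails the run):
1. the bolt is screwed in snug with the lever still open: the bar presses on the phone with 14 to 44 N, the lever is within 0.35 rad of open (contact force between clamp_bar and phone between 14 and 44 N and value of joint bolt_lever below 0.35 rad), for 0.2 s.
2. the lever is folded closed, within 0.12 rad of its end (value of joint bolt_lever above 2.23 rad), for 0.2 s.
At the end, for the whole second after the job is handed in: the lever is folded closed (within 0.12 rad of its end) and at rest, the bar clamps the phone with 44 to 80 N, and the phone lies within 4 mm of where it was (value of joint bolt_lever above 2.23 rad and velocity of joint bolt_lever below 0.05 rad/s and contact force between clamp_bar and phone between 44 and 80 N and distance of phone from where it was at the start of the episode below 0.004 m and linear speed of phone below 0.01 m/s); the robot touches nothing.
It fails at once if the bar presses on the phone with more than 95 N (cracked glass) (contact force between clamp_bar and phone above 95 N).
It fails at once if the robot presses on the phone with more than 2 N (contact force between any of the arm, the fingers and phone above 2 N).
It fails at once if the phone is shifted more than 4 mm (distance of phone from where it was at the start of the episode above 0.004 m).
It fails at once if the dish, the screwdriver or the tweezers are moved more than 15 mm (distance of any of screw_dish, driver_blue, tweezers from where it was at the start of the episode above 0.015 m).
It also fails if it takes over 72 s, if anything falls off the work surface, if the arm or the gripper's body presses on something with over 40 N, if the wrist force passes 120 N, or if a joint passes its speed limit or range.

## Robot

A 6-joint arm with a two-finger parallel gripper is mounted at the origin on a cart in front of the work surface, level with it; the furniture and walls round the work are solid. World frame = base frame: x ahead of the robot, y to its left, z up, the work surface at z = 0. Lengths are in m, angles in rad, forces in N, time in s.
With the tool pointing down it reaches from about 0.3 to 0.875 m from the base axis. Payload 6.4 kg.
Tool frame: the origin (TCP) lies at the very end of the fingers, on their centre line; the grasp point (between the pads) lies 19 mm behind it; z points along the fingers, y is the line along which they close (so a half turn about z gives the same grasp; the last joint's range is limited). The gripper opens to 85 mm and grips with 20 to 120 N. Pads are 22 mm wide; open, the fingers measure 114 mm over their backs; the gripper's body (76 mm by 85 mm) begins 54 mm behind the grasp point. The pads swing forward as they close: fully open they stand 13 mm farther back than shut.
Start: joints at [1.045, 0.181, 1.607, -0, 1.354, -0.206], TCP at [0.181, 0.546, 0.231] pointing down, gripper open.
Joint ranges: [-2.99, 2.99], [-0.89, 2.07], [0.3, 2.58], [-1.14, 4.28], [0, 2.63], [-3.12, 3.12]. Speed limits (rad/s): [2.57, 2.57, 3.01, 3.14, 3.14, 3.14].

## Interface

Orientations are given as a unit quaternion [w, x, y, z].
In Python, from bench import ctrl, camera, calibration, order, outline_of gives the robot as it stands.
- The arm moves only by the tool move_arm, never from a script. Its argument "series" is a list that holds one entry, the list of rows, each a list of 5 numbers: the opening, from 0 (shut) to 1 (fully open), then the shift along the tool's x, y, z in mm, then the turn about the tool's z in rad. A call has exactly 10 rows; each row is the pose to reach, as a shift and turn from the pose commanded when the call began, along the tool's axes at that moment; what a row does not reach only later rows make up. A row lasts 1/12 s, in which the tool goes at most 41.7 mm and 7.16 degrees, less where a joint would pass 70% of its speed; a pose out of reach is approached as far as the arm can. A call with a gripper value outside its range is refused whole. The fingers move at their own pace and stop on an object; the grip force is fixed at half the most. Time passes only in rows, so rows that repeat a pose let the fingers close, or fill a call up. It gives the time, the measured TCP pose, the force, the opening and the grip force at its end, in the units of the state.
- ctrl.get_obs(): the state, without advancing time (a new reading comes with each control period).
- camera(name): name is "scene" or "top" or "wrist"; returns (picture, depth): 480x640x3 uint8, blue, green, red; 480x640 float32, m along the optical axis (not along the pixel's ray), 0 where there is no reading.
- calibration(name): a dict with "intrinsics" (3x3 intrinsics, pixels), "rvec" (rotation vector, rad) and "tvec" (3), from world to camera coordinates, as OpenCV has them. Camera axes: x right, y down, z forward; pixel columns grow to the right and rows downward; lengths in m; the calibration is good to about 2 mm. A picture is of the moment at which its call begins: read the wrist's pose just before it. calibration takes no time and is no camera call; for the wrist camera it gives the pose at the moment of the call.
- order.hand_in(): hands the job in; it is judged then, once.
Trained networks look in the newest picture that a camera, given by its name, has taken for a name from the list of things; names that differ only in an ending like _2 or _b are one class to them, and where a whole thing is asked for, a point or a joint stands for the part that bears it (a point fixed in the world has none). Each returns a list of dicts, best first, with "conf" (0 to 1); they miss things now and then, are a little off and sometimes report something else, mostly with a low value. They report only what shows in the picture. A call takes as long as a camera call. They do not tell look-alikes from the thing itself.
- outline_of(target, camera): "region" (480x640 bool, what is visible of it) and "bbox" ([centre column, centre row, width, height] in pixels, round what is visible of it).
The state is a dict: "time_s": time; "q": joint angles; "dq": joint speeds; "joint_efforts": joint torques, N m; "eef_pos": TCP position; "eef_rot": TCP orientation; "wrist_force": force on the tool from outside, world axes, zero at the start; "torque": the same for the moment, N m; "opening": opening from 0.0 (shut) to 1.0 (fully open); "grasp_force": force on a finger pad.
Only numpy, scipy, OpenCV 4.12 (cv2) and the standard library are available. Lean on these libraries where they do the work, as an engineer would, in place of code of your own. Each camera call takes 0.05 s, during which the arm holds its last target. There are 200 camera calls.

## Working session

There is one attempt and no reset: what is moved stays moved. The work goes in short steps, Python scripts to look and compute and a tool call to move; the robot and the scene stay as the last step left them, time stands still between calls to the robot, and variables do not carry over. Pictures are saved under pics/ and viewed, at most 10 in all, crops included, and the job is handed in when it is done.

Besides the shell and the picture viewer there is one more tool, called after "Request:" by a JSON object that holds its "api" and its "payload", one argument or row to a line. move_arm: Moves the arm, as the interface text tells. Its arguments: {"type":"object","properties":{"series":{"type":"array","items":{"type":"array","items":{"type":"array","items":{"type":"number"}}}}},"required":["series"]}

```bash
ls; mkdir -p pics; cat > h.py <<'E'
import numpy as np,cv2
from bench import ctrl,camera,calibration,order,outline_of
def cal(n):
    c=calibration(n);K=np.array(c["intrinsics"]);R=cv2.Rodrigues(np.array(c["rvec"],float))[0];t=np.array(c["tvec"],float).ravel();return K,R,t
def cloud(n,d,c=None):
    K,R,t=c or cal(n);v,u=np.mgrid[:480,:640]
    P=np.stack([(u-K[0,2])/K[0,0]*d,(v-K[1,2])/K[1,1]*d,d],-1)
    return (P-t)@R
E
python3 - <<'E'
from h import *
o=ctrl.get_obs();print(o)
ims=[]
for n in("scene","top"):
    p,d=camera(n);ims.append(p);np.savez(f"pics/{n}0.npz",p=p,d=d)
    print(n,cal(n)[0].round(1).tolist(),(-cal(n)[1].T@cal(n)[2]).round(3))
    W=cloud(n,d)
    for k in("clamp_bolt","lever_mid","phone","screw_dish","press_base","clamp_bar"):
        for r in outline_of(k,n)[:3]:
            m=r["region"]&(d>0);print(k,round(r["conf"],2),np.round(r["bbox"]),m.sum(),np.median(W[m],0).round(3) if m.any() else '')
cv2.imwrite("pics/s0.png",ims[0]);cv2.imwrite("pics/t0.png",ims[1])
E
```

```text
pics
{'time_s': 0.0, 'q': array([ 1.04471654e+00,  1.81522764e-01,  1.60802978e+00, -8.55624467e-06,
        1.35379008e+00, -2.06327201e-01]), 'dq': array([-0.00021179, -0.00017054,  0.00206024, -0.00064111,  0.00127323,
        0.00190771]), 'joint_efforts': array([ 4.57511342e-04, -4.44861066e+01, -3.51344454e+01,  7.26764210e-05,
        8.99771199e-03,  2.21654324e-05]), 'eef_pos': array([0.18045449, 0.54536049, 0.23038391]), 'eef_rot': array([-3.09409063e-04,  1.59195103e-01,  9.87246754e-01, -8.18464409e-04]), 'wrist_force': array([-0.81698807,  0.30263242, -0.85208674]), 'torque': array([ 0.01010631, -0.06532158, -0.00761305]), 'grasp_force': 0.0, 'opening': 1.0033198468459017}
scene [[601.2, 0.0, 325.2], [0.0, 601.2, 234.4], [0.0, 0.0, 1.0]] [-0.036 -0.478  0.82 ]
clamp_bolt 0.58 [321. 266.  22.  21.] 275 [0.428 0.062 0.072]
lever_mid 0.53 [318. 260.  18.  12.] 148 [0.413 0.055 0.098]
lever_mid 0.41 [289. 221.  42.  13.] 108 [0.486 0.247 0.011]
screw_dish 0.65 [374. 315.  48.  37.] 1147 [ 0.462 -0.037  0.003]
screw_dish 0.47 [283. 206.  49.  28.] 358 [0.526 0.293 0.002]
pres
[... 183 characters left out ...]
p [[499.4, 0.0, 326.7], [0.0, 499.4, 246.3], [0.0, 0.0, 1.0]] [0.245 0.093 1.069]
clamp_bolt 0.73 [345. 274.  18.  23.] 191 [0.415 0.064 0.098]
clamp_bolt 0.52 [343. 274.  16.  21.] 245 [0.424 0.068 0.089]
lever_mid 0.66 [345. 276.  16.  24.] 158 [0.415 0.064 0.1  ]
phone 0.92 [310. 263.  46.  69.] 1353 [0.437 0.14  0.025]
phone 0.56 [460. 264.  39.  62.] 1851 [ 0.46  -0.189  0.008]
screw_dish 0.58 [392. 263.  30.  33.] 908 [ 0.458 -0.04   0.004]
press_base 0.66 [307. 262.  96.  93.] 4585 [0.449 0.139 0.014]
press_base 0.28 [342. 270.  25.  24.] 312 [0.425 0.067 0.079]
clamp_bar 0.96 [313. 261.  80.  32.] 971 [0.455 0.144 0.05 ]
clamp_bar 0.21 [390. 264.  34.  36.] 898 [ 0.458 -0.039  0.004]
```

```bash
python3 - <<'E'
import cv2,numpy as np
s=cv2.imread("pics/s0.png");t=cv2.imread("pics/t0.png")
a=cv2.resize(s[190:350,220:430],(525,400),interpolation=cv2.INTER_CUBIC)
a=cv2.resize(s[170:370,200:440],(480,400),interpolation=cv2.INTER_CUBIC)
b=cv2.resize(t[190:340,220:500],(560,300),interpolation=cv2.INTER_CUBIC)
cv2.imwrite("pics/c1.png",cv2.resize(s[170:370,200:440],(720,600),interpolation=cv2.INTER_CUBIC))
cv2.imwrite("pics/c2.png",cv2.resize(t[200:330,240:500],(800,400),interpolation=cv2.INTER_CUBIC))
E
```

```text
(no output)
```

View pics/c1.png

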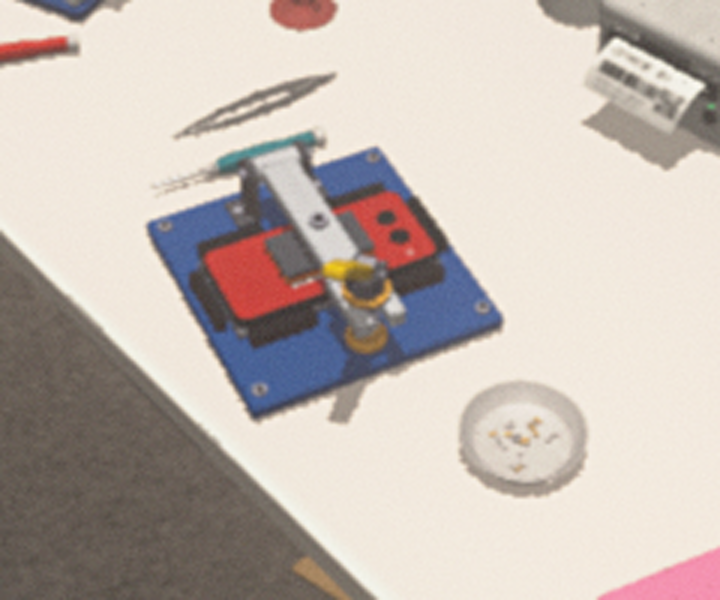

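View pics/c2.png

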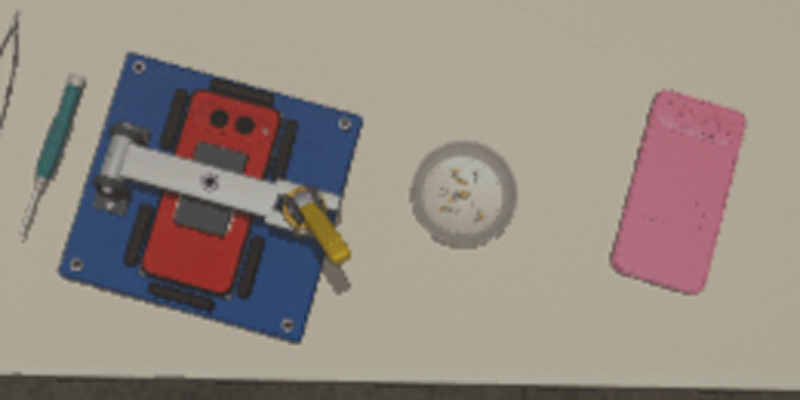

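The red phone in the press (crop 1 at about 310,260) is the one meant. The pink phone at top-view pixel 460,264 lies loose on the desk and is a look-alike. The yellow lever leans toward −x/−y from the bolt, at top-view pixel 345,275. Next I measure the press frame and the lever.

```bash
cat >> h.py <<'E'
def yellow(p,W,c):
    h=cv2.cvtColor(p,cv2.COLOR_BGR2HSV)
    m=(h[...,0]>18)&(h[...,0]<34)&(h[...,1]>140)&(h[...,2]>60)&(W[...,2]>.075)&(np.linalg.norm(W[...,:2]-c,axis=-1)<.08)
    return m
E
python3 - <<'E'
from h import *
for n in("top","scene"):
    z=np.load(f"pics/{n}0.npz");p,d=z["p"],z["d"];W=cloud(n,d)
    h=cv2.cvtColor(p,cv2.COLOR_BGR2HSV)
    m=(h[...,0]>100)&(h[...,0]<125)&(h[...,1]>120)&(d>0)&(np.linalg.norm(W[...,:2]-[.45,.13],axis=-1)<.15)
    print(n,m.sum(),"z",np.median(W[m][:,2]))
    # intersect pixel rays with z=.012 for rectangle
    K,R,t=cal(n);v,u=np.nonzero(m);r=np.stack([(u-K[0,2])/K[0,0],(v-K[1,2])/K[1,1],np.ones(len(u))],-1)@R
    C=-R.T@t;X=C+r*((.012-C[2])/r[:,2])[:,None]
    (c,s,a)=cv2.minAreaRect(X[:,:2].astype(np.float32));print("rect",np.round(c,4),np.round(s,4),a)
    y=yellow(p,W,[.43,.07]);P=W[y];print(y.sum(),P.min(0).round(3),P.max(0).round(3),P.mean(0).round(3))
    q=P[np.argsort(P[:,2])];print(q[:10].mean(0).round(4),q[-10:].mean(0).round(4))
E
```

```text
top 2146 z 0.012021008803684683
rect [0.4532 0.1377] [0.1724 0.1646] 75.12667846679688
133 [0.391 0.047 0.077] [0.435 0.076 0.121] [0.412 0.062 0.103]
[0.4302 0.0731 0.0808] [0.3951 0.0528 0.1188]
scene 830 z 0.01081149185001356
rect [0.4498 0.1336] [0.1701 0.1619] 74.95176696777344
67 [0.389 0.044 0.089] [0.425 0.062 0.119] [0.402 0.051 0.111]
[0.4196 0.0565 0.0941] [0.3942 0.05   0.118 ]
```

```bash
cat >> h.py <<'E'
from scipy.spatial.transform import Rotation as Ro
def pose():
    o=ctrl.get_obs();w,x,y,z=o["eef_rot"];return o,o["eef_pos"],Ro.from_quat([x,y,z,w]).as_matrix()
def goto(T,head):
    o,p,R=pose();s=R.T@(np.array(T)-p)*1000;h=np.degrees(np.arctan2(R[1,0],R[0,0]))
    tn=-np.radians((head-h+180)%360-180);print("shift",s.round(1),"turn",round(tn,3),"head",round(h,1))
E
python3 - <<'E'
from h import *
K,R,t=cal("wrist");o,p,T=pose();print("cam in tool",T.T@(-R.T@t-p),"axes",(T.T@R.T).round(2).tolist())
goto([.40,.055,.25],212)
E
```

```text
cam in tool [ 0.08099318 -0.00070258 -0.1436428 ] axes [[0.0, -0.95, -0.31], [1.0, 0.0, -0.0], [0.0, -0.31, 0.95]]
shift [-362.5 -397.1  -18.7] turn -0.878 head 161.7
```

Request:
{"api": "move_arm", "payload": {
  "series": [
    [[1,-26,-28,-1,-0.07],[1,-52,-57,-3,-0.14],[1,-78,-85,-4,-0.21],[1,-104,-113,-5,-0.28],[1,-130,-142,-7,-0.35],[1,-156,-170,-8,-0.42],[1,-182,-198,-9,-0.49],[1,-207,-227,-11,-0.56],[1,-233,-255,-12,-0.63],[1,-259,-284,-13,-0.7]]
  ]
}}

```text
time_s: 1.53
eef_pos: [0.3377, 0.1933, 0.2448]
eef_rot: [0.001, -0.191, 0.982, 0.0]
wrist_force: [0.4, 0.7, 0.0]
opening: 0.998
grasp_force: 0.0
```

```bash
python3 - <<'E'
from h import *
o,p,R=pose();print(o["time_s"],p,o["q"].round(2));goto([.40,.055,.25],212)
E
```

```text
1.5333 [0.33773026 0.19328702 0.24476129] [ 0.21 -0.28  2.02  0.    1.4  -1.74]
shift [  -5.9 -151.5   -5.2] turn -0.174 head -158.0
```

Request:
{"api": "move_arm", "payload": {
  "series": [
    [[0.35,-1,-30,-1,-0.04],[0.35,-2,-60,-2,-0.08],[0.35,-3,-90,-3,-0.12],[0.35,-5,-120,-4,-0.16],[0.35,-6,-151,-5,-0.175],[0.35,-6,-151,-5,-0.175],[0.35,-6,-151,-5,-0.175],[0.35,-6,-151,-5,-0.175],[0.35,-6,-151,-5,-0.175],[0.35,-6,-151,-5,-0.175]]
  ]
}}

```text
time_s: 2.37
eef_pos: [0.3985, 0.0579, 0.2492]
eef_rot: [-0.0, -0.275, 0.961, 0.0]
wrist_force: [0.5, -0.4, 0.2]
opening: 0.351
grasp_force: 0.0
```

```bash
cat > look.py <<'E'
from h import *
import sys
c=cal("wrist");o,p,R=pose();im,d=camera("wrist");W=cloud("wrist",d,c)
np.savez("pics/w.npz",im=im,d=d,W=W);cv2.imwrite(sys.argv[1],im)
print(o["time_s"],p.round(4),o["q"].round(2),o["wrist_force"].round(2),o["torque"].round(3),o["opening"])
y=yellow(im,W,[.43,.07]);P=W[y];print(y.sum(),P.min(0).round(3),P.max(0).round(3))
if y.sum()>30:
    for lo in np.arange(.075,.125,.008):
        s=P[(P[:,2]>lo)&(P[:,2]<lo+.008)]
        if len(s)>5:print(round(lo,3),len(s),s.mean(0).round(4))
E
python3 look.py pics/w1.png; python3 - <<'E'
from h import *
z=np.load("pics/w.npz");W,im=z["W"],z["im"]
h=cv2.cvtColor(im,cv2.COLOR_BGR2HSV)
b=(W[...,2]>.04)&(W[...,2]<.06)&(h[...,1]<60)&(np.abs(W[...,0]-.45)<.1)&(np.abs(W[...,1]-.13)<.1)
print("bar top",b.sum(),np.median(W[b],0).round(4))
E
```

```text
2.3667 [0.3985 0.0579 0.2492] [-0.15 -0.25  1.99  0.    1.4  -2.28] [ 0.54 -0.39  0.15] [-0.027  0.041  0.032] 0.35135251785678995
894 [0.388 0.045 0.078] [0.434 0.076 0.121]
0.075 39 [0.4309 0.0713 0.0812]
0.083 86 [0.4256 0.0686 0.0874]
0.091 125 [0.4191 0.0651 0.0949]
0.099 132 [0.4121 0.0615 0.1028]
0.107 205 [0.4037 0.0568 0.1116]
0.115 307 [0.3946 0.0519 0.1177]
bar top 3082 [0.4461 0.1227 0.0517]
```

View pics/w1.png

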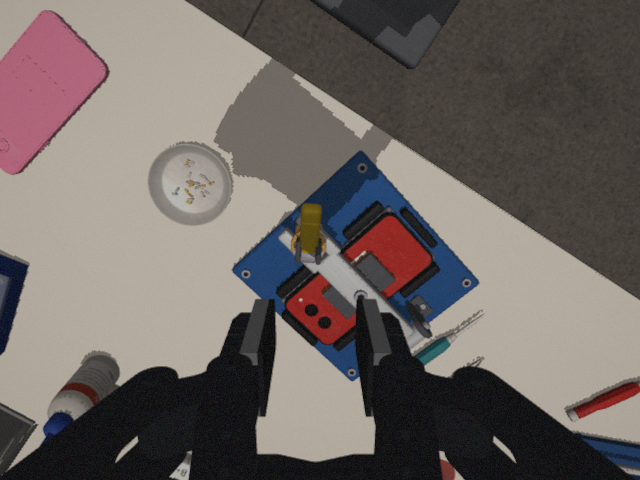

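The lever is straight up at pixel (311,228), nearly aligned with tool x, and the bar is at z≈0.0517 as expected. The axis is ≈(0.4353, 0.0735) and the lever heading 208°.

```bash
python3 - <<'E'
from h import *
a=np.radians(208);goto([.4353+.048*np.cos(a),.0735+.048*np.sin(a),.082],216)
E
```

```text
shift [  8.4  -2.9 167.3] turn -0.071 head -148.1
```

Request:
{"api": "move_arm", "payload": {
  "series": [
    [[0.35,4,-1,10,-0.04],[0.35,8,-3,40,-0.07],[0.35,8,-3,70,-0.07],[0.35,8,-3,100,-0.07],[0.35,8,-3,125,-0.07],[0.35,8,-3,145,-0.07],[0.35,8,-3,160,-0.07],[0.35,8,-3,167,-0.07],[0.35,8,-3,167,-0.07],[0.35,8,-3,167,-0.07]]
  ]
}}

```text
time_s: 3.25
eef_pos: [0.3939, 0.0505, 0.0826]
eef_rot: [-0.0, -0.308, 0.951, -0.0]
wrist_force: [0.9, 0.2, 0.1]
opening: 0.35
grasp_force: 0.0
```

```bash
python3 look.py pics/w2.png; python3 -c "
from h import *
a=np.radians(208);goto([.4353+.048*np.cos(a),.0735+.048*np.sin(a),.082],216)"
```

```text
3.25 [0.3939 0.0505 0.0826] [-0.17 -0.02  2.16 -0.    1.   -2.37] [0.91 0.16 0.14] [-0.01   0.024  0.057] 0.35036512188305885
2106 [0.388 0.044 0.078] [0.435 0.076 0.121]
0.075 27 [0.4318 0.0712 0.0808]
0.083 46 [0.4248 0.0653 0.0887]
0.091 115 [0.4194 0.063  0.0951]
0.099 133 [0.4123 0.0594 0.1032]
0.107 477 [0.4006 0.0536 0.1127]
0.115 1308 [0.3936 0.0511 0.1177]
shift [0.8 1.5 1.2] turn -0.002 head -144.1
```

View pics/w2.png

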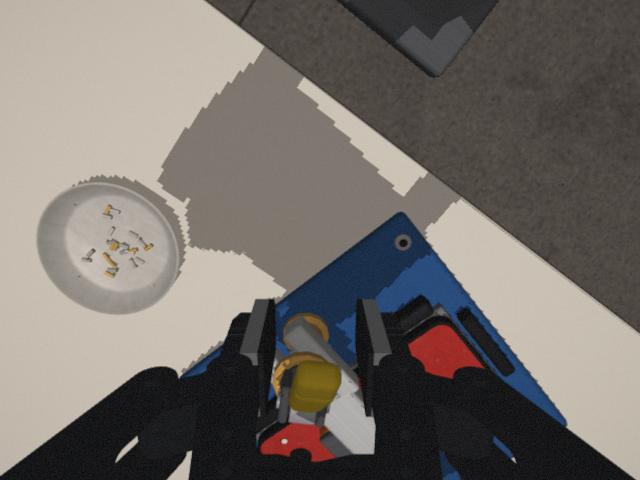

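```bash
python3 - <<'E'
from h import *
A=np.array([.4353,.0735]);a=np.radians(198)
goto([*(A+.048*np.array([np.cos(a),np.sin(a)])),.082],216)
r=48*np.array([np.cos(np.radians(18)),np.sin(np.radians(18))])
for th in np.arange(.05,1.26,.05):
    c,s=np.cos(th),np.sin(th);print(round(th,2),(np.array([[c,-s],[s,c]])@r-r).round(1))
E
```

```text
shift [-1.   9.6  1.2] turn -0.002 head -144.1
0.05 [-0.8  2.3]
0.1 [-1.7  4.5]
0.15 [-2.7  6.7]
0.2 [-3.9  8.8]
0.25 [-5.1 10.8]
0.3 [-6.4 12.8]
0.35 [-7.9 14.8]
0.4 [-9.4 16.6]
0.45 [-11.   18.4]
0.5 [-12.7  20.1]
0.55 [-14.5  21.7]
0.6 [-16.3  23.2]
0.65 [-18.3  24.6]
0.7 [-20.3  25.9]
0.75 [-22.4  27.1]
0.8 [-24.5  28.2]
0.85 [-26.7  29.3]
0.9 [-28.9  30.1]
0.95 [-31.2  30.9]
1.0 [-33.5  31.6]
1.05 [-35.8  32.1]
1.1 [-38.2  32.6]
1.15 [-40.5  32.9]
1.2 [-42.9  33.1]
1.25 [-45.3  33.2]
```

Request:
{"api": "move_arm", "payload": {
  "series": [
    [[0.35,0,5,1,0],[0.35,-1,10,1,0],[0.35,-3,14,1,0.1],[0.35,-5,18.5,1,0.2],[0.35,-7.5,22.5,1,0.3],[0.35,-10.5,26,1.5,0.4],[0.35,-13.7,29.7,1.5,0.5],[0.35,-15.5,31.3,1.5,0.55],[0.35,-16.5,32.2,1.5,0.58],[0.35,-17.3,32.8,1.5,0.6]]
  ]
}}

```text
time_s: 4.13
eef_pos: [0.3887, 0.0871, 0.0814]
eef_rot: [0.001, -0.012, 1.0, -0.0]
wrist_force: [-0.1, -1.7, -0.4]
opening: 0.347
grasp_force: 0.9
```

```bash
cat > st.py <<'E'
from h import *
A=np.array([.4353,.0735])
o,p,R=pose();w,m=o["wrist_force"],o["torque"];f=R.T@w;tm=R.T@m
d=p[:2]-A;print("t",round(o["time_s"],2),"phi",np.degrees(np.arctan2(d[1],d[0])).round(1),"r",np.linalg.norm(d).round(4),"head",np.degrees(np.arctan2(R[1,0],R[0,0])).round(1),"z",p[2].round(4),"q6",o["q"][5].round(2))
print("tool F",f.round(2),"M",tm.round(3),"Mz about axis (if M at TCP)",(m[2]+d[0]*w[1]-d[1]*w[0]).round(3))
E
python3 st.py; python3 look.py pics/w3.png
```

```text
t 4.13 phi 163.7 r 0.0485 head -178.6 z 0.0814 q6 -1.67
tool F [ 0.18 -1.73  0.4 ] M [0.277 0.059 0.004] Mz about axis (if M at TCP) 0.078
4.1333 [0.3887 0.0871 0.0814] [-0.08 -0.01  2.16 -0.    1.   -1.67] [-0.14 -1.74 -0.4 ] [-0.278  0.052 -0.004] 0.346954401277115
2099 [0.383 0.069 0.078] [0.433 0.087 0.12 ]
0.075 21 [0.4312 0.074  0.0799]
0.083 48 [0.4201 0.074  0.0887]
0.091 85 [0.4162 0.0755 0.0954]
0.099 110 [0.4081 0.0763 0.103 ]
0.107 653 [0.3932 0.0787 0.1128]
0.115 1182 [0.3884 0.08   0.1172]
```

Request:
{"api": "move_arm", "payload": {
  "series": [
    [[0.35,-1.7,4.5,0,0.1],[0.35,-3.9,8.8,0,0.2],[0.35,-6.4,12.8,0.5,0.3],[0.35,-9.4,16.6,0.5,0.4],[0.35,-11,18.4,0.5,0.45],[0.35,-12.7,20.1,0.5,0.5],[0.35,-14.5,21.7,0.5,0.55],[0.35,-16.3,23.2,0.7,0.6],[0.35,-18.3,24.6,0.7,0.65],[0.35,-20.3,25.9,0.8,0.7]]
  ]
}}

```text
time_s: 5.02
eef_pos: [0.4076, 0.1134, 0.0801]
eef_rot: [-0.001, 0.332, 0.943, -0.0]
wrist_force: [-2.3, -1.0, 2.2]
opening: 0.349
grasp_force: 1.2
```

```bash
python3 st.py
```

```text
t 5.02 phi 124.8 r 0.0486 head 141.2 z 0.0801 q6 -0.91
tool F [ 1.16 -2.2  -2.18] M [0.339 0.14  0.057] Mz about axis (if M at TCP) 0.061
```

Request:
{"api": "move_arm", "payload": {
  "series": [
    [[0.35,-0.8,2.3,0,0.05],[0.35,-1.7,4.5,0,0.1],[0.35,-2.7,6.7,0,0.15],[0.35,-3.9,8.8,0,0.2],[0.35,-4.6,9.8,0,0.225],[0.35,-5.1,10.8,0,0.25],[0.35,-5.7,11.8,0,0.275],[0.35,-6.4,12.8,0,0.3],[0.35,-7.1,13.8,0,0.325],[0.35,-7.9,14.8,0,0.35]]
  ]
}}

```text
time_s: 5.85
eef_pos: [0.4225, 0.1202, 0.0799]
eef_rot: [-0.001, 0.491, 0.871, -0.0]
wrist_force: [-3.6, -0.1, -0.0]
opening: 0.349
grasp_force: 1.3
```

```bash
python3 st.py;  python3 look.py pics/w4.png
```

```text
t 5.85 phi 105.3 r 0.0484 head 121.3 z 0.0799 q6 -0.54
tool F [ 1.76 -3.09  0.04] M [0.342 0.263 0.053] Mz about axis (if M at TCP) 0.114
5.85 [0.4225 0.1202 0.0799] [ 0.01  0.09  2.06  0.    1.   -0.54] [-3.55 -0.1  -0.03] [ 0.047  0.429 -0.053] 0.3486269255857022
2147 [0.409 0.074 0.077] [0.435 0.122 0.119]
0.075 20 [0.4329 0.0772 0.0792]
0.083 54 [0.4295 0.0855 0.0882]
0.091 99 [0.4265 0.0916 0.095 ]
0.099 124 [0.423  0.0991 0.1031]
0.107 945 [0.4169 0.1136 0.1126]
0.115 905 [0.4158 0.1165 0.1165]
```

```bash
cat > st.py <<'E'
from h import *
A=np.array([.4353,.0735])
F=[];
for i in range(5):
    o,p,R=pose();w,m=o["wrist_force"],o["torque"];d=p[:2]-A;f=R.T@w
    F.append([*f,m[2]+d[0]*w[1]-d[1]*w[0],o["grasp_force"]])
    if i<4:
        c=cal("wrist");im,dd=camera("wrist")
W=cloud("wrist",dd,c);y=yellow(im,W,A);P=W[y];s=P[P[:,2]>.107].mean(0)[:2]-A if y.any() else [0,0]
psi=np.degrees(np.arctan2(s[1],s[0]))
F=np.array(F);print("t",round(o["time_s"],2),"phi",np.degrees(np.arctan2(d[1],d[0])).round(1),"r",np.linalg.norm(d).round(4),"head",np.degrees(np.arctan2(R[1,0],R[0,0])).round(1),"psi",psi.round(1),"turned",np.radians((208-psi)%360).round(2),"zmax",P[:,2].max().round(3),"q6",o["q"][5].round(2))
print("F",F.mean(0).round(3),"\nsd",F.std(0).round(2),"F*37mm",(-F[:,1].mean()*.037).round(3))
E
python3 st.py
```

```text
t 6.1 phi 104.9 r 0.0482 head 121.3 psi 114.1 turned 1.64 zmax 0.119 q6 -0.54
F [ 2.452 -2.291 -0.453  0.079  1.231] 
sd [0.38 0.35 0.43 0.03 0.04] F*37mm 0.085
```

Request:
{"api": "move_arm", "payload": {
  "series": [
    [[0.35,-0.8,2.3,0,0.05],[0.35,-1.7,4.5,0,0.1],[0.35,-2.7,6.7,0,0.15],[0.35,-3.9,8.8,0,0.2],[0.35,-4.1,9.2,0,0.21],[0.35,-4.4,9.6,0,0.22],[0.35,-4.6,10.0,0,0.23],[0.35,-4.8,10.4,0,0.24],[0.35,-5.1,10.8,0,0.25],[0.35,-5.3,11.2,0,0.26]]
  ]
}}

```text
time_s: 6.93
eef_pos: [0.4358, 0.1211, 0.0799]
eef_rot: [-0.0, 0.599, 0.801, -0.0]
wrist_force: [-3.0, 2.1, -1.6]
opening: 0.35
grasp_force: 1.4
```

```bash
python3 st.py
```

```text
t 7.13 phi 89.2 r 0.0476 head 106.4 psi 98.3 turned 1.92 zmax 0.118 q6 -0.28
F [ 2.392 -2.128  1.76   0.107  1.318] 
sd [0.44 0.59 0.2  0.03 0.03] F*37mm 0.079
```

Request:
{"api": "move_arm", "payload": {
  "series": [
    [[0.35,-0.8,2.3,0,0.05],[0.35,-1.7,4.5,0,0.1],[0.35,-2.7,6.7,0,0.15],[0.35,-3.9,8.8,0,0.2],[0.35,-4.6,9.8,0,0.225],[0.35,-5.1,10.8,0,0.25],[0.35,-5.7,11.8,0,0.275],[0.35,-6.4,12.8,0,0.3],[0.35,-7.1,13.8,0,0.325],[0.35,-7.9,14.8,0.5,0.35]]
  ]
}}

```text
time_s: 7.97
eef_pos: [0.4526, 0.1178, 0.0796]
eef_rot: [0.0, 0.73, 0.683, 0.0]
wrist_force: [-2.3, 2.7, 0.9]
opening: 0.352
grasp_force: 1.4
```

```bash
python3 st.py
```

```text
t 8.17 phi 68.3 r 0.0476 head 86.3 psi 76.6 turned 2.29 zmax 0.118 q6 0.06
F [ 1.925 -1.677 -0.047  0.054  1.115] 
sd [0.49 0.73 0.49 0.03 0.2 ] F*37mm 0.062
```

Request:
{"api": "move_arm", "payload": {
  "series": [
    [[0.35,-0.8,2.3,0,0.05],[0.35,-1.7,4.5,0,0.1],[0.35,-2.7,6.7,0,0.15],[0.35,-3.9,8.8,0,0.2],[0.35,-4.6,9.8,0,0.225],[0.35,-5.1,10.8,0,0.25],[0.35,-5.7,11.8,0,0.275],[0.35,-6.4,12.8,0,0.3],[0.35,-7.1,13.8,0,0.325],[0.35,-7.9,14.8,0.5,0.35]]
  ]
}}

```text
time_s: 9.0
eef_pos: [0.4669, 0.1089, 0.0792]
eef_rot: [0.0, 0.838, 0.546, 0.0]
wrist_force: [-1.9, 3.1, 0.4]
opening: 0.35
grasp_force: 1.4
```

```bash
python3 st.py
```

```text
t 9.2 phi 48.0 r 0.0474 head 66.3 psi 55.8 turned 2.66 zmax 0.118 q6 0.39
F [ 2.022 -1.887 -0.247  0.045  1.13 ] 
sd [0.41 0.62 0.64 0.04 0.19] F*37mm 0.07
```

Request:
{"api": "move_arm", "payload": {
  "series": [
    [[0.35,-0.8,2.3,0,0.05],[0.35,-1.7,4.5,0,0.1],[0.35,-2.7,6.7,0,0.15],[0.35,-3.9,8.8,0,0.2],[0.35,-4.6,9.8,0,0.225],[0.35,-5.1,10.8,0,0.25],[0.35,-5.7,11.8,0,0.275],[0.35,-6.4,12.8,0,0.3],[0.35,-7.1,13.8,0,0.325],[0.35,-7.9,14.8,0.5,0.35]]
  ]
}}

```text
time_s: 10.03
eef_pos: [0.4772, 0.0957, 0.0786]
eef_rot: [0.0, 0.92, 0.392, 0.0]
wrist_force: [0.2, 3.4, 2.0]
opening: 0.349
grasp_force: 1.5
```

```bash
python3 st.py
```

```text
t 10.23 phi 27.7 r 0.0475 head 46.2 psi 35.0 turned 3.02 zmax 0.117 q6 0.72
F [ 1.65  -2.042 -0.594  0.067  1.227] 
sd [0.71 0.3  0.95 0.02 0.18] F*37mm 0.076
```

Request:
{"api": "move_arm", "payload": {
  "series": [
    [[0.35,-0.8,2.3,0,0.05],[0.35,-1.7,4.5,0,0.1],[0.35,-2.7,6.7,0,0.15],[0.35,-3.4,7.8,0,0.175],[0.35,-3.9,8.8,0,0.2],[0.35,-4.3,9.4,0,0.215],[0.35,-4.8,10.2,0,0.235],[0.35,-5.4,11.3,0,0.26],[0.35,-5.9,12,0,0.28],[0.35,-6.4,12.8,0.4,0.3]]
  ]
}}

```text
time_s: 11.07
eef_pos: [0.482, 0.0822, 0.0782]
eef_rot: [0.0, 0.968, 0.25, 0.0]
wrist_force: [0.8, 4.1, 2.5]
opening: 0.351
grasp_force: 1.9
```

```bash
python3 st.py
```

```text
t 11.27 phi 10.4 r 0.0475 head 29.1 psi 17.6 turned 3.32 zmax 0.117 q6 0.99
F [ 1.671 -2.625 -2.139  0.07   1.612] 
sd [0.53 0.9  0.53 0.05 0.15] F*37mm 0.097
```

Request:
{"api": "move_arm", "payload": {
  "series": [
    [[0.35,-0.8,2.3,0,0.05],[0.35,-1.7,4.5,0,0.1],[0.35,-2.7,6.7,0,0.15],[0.35,-3.4,7.8,0,0.175],[0.35,-3.9,8.8,0,0.2],[0.35,-4.3,9.4,0,0.215],[0.35,-4.8,10.2,0,0.235],[0.35,-5.4,11.3,0,0.26],[0.35,-5.9,12,0,0.28],[0.35,-6.4,12.8,0.4,0.3]]
  ]
}}

```text
time_s: 12.1
eef_pos: [0.4825, 0.0679, 0.0778]
eef_rot: [-0.0, 0.995, 0.102, 0.0]
wrist_force: [-0.6, 3.6, 2.4]
opening: 0.348
grasp_force: 2.1
```

```bash
python3 st.py
```

```text
t 12.3 phi -6.9 r 0.0476 head 11.9 psi 0.2 turned 3.63 zmax 0.116 q6 1.26
F [ 0.428 -3.341 -2.301  0.122  1.839] 
sd [0.29 0.35 0.44 0.04 0.16] F*37mm 0.124
```

Request:
{"api": "move_arm", "payload": {
  "series": [
    [[0.35,-0.8,2.3,0,0.05],[0.35,-1.7,4.5,0,0.1],[0.35,-2.7,6.7,0,0.15],[0.35,-3.4,7.8,0,0.175],[0.35,-3.9,8.8,0,0.2],[0.35,-4.3,9.4,0,0.215],[0.35,-4.8,10.2,0,0.235],[0.35,-5.4,11.3,0,0.26],[0.35,-5.9,12,0,0.28],[0.35,-6.4,12.8,0.4,0.3]]
  ]
}}

```text
time_s: 13.13
eef_pos: [0.4788, 0.0541, 0.0773]
eef_rot: [-0.0, 0.999, -0.047, -0.0]
wrist_force: [-0.3, 5.2, 2.6]
opening: 0.354
grasp_force: 2.5
```

```bash
python3 st.py
```

```text
t 13.33 phi -24.3 r 0.0477 head -5.3 psi -17.6 turned 3.94 zmax 0.116 q6 1.53
F [-0.709 -3.481 -2.268  0.099  1.756] 
sd [0.28 0.87 0.39 0.05 0.38] F*37mm 0.129
```

```bash
sed -i 's/^print("F"/pass/; s/^F=np.array(F);print/F=np.array(F);print("first",F[0].round(2),"F37",(-F[0,1]*.037).round(3));print/' st.py; sed -i 's/^pass.*$/print("mean",F.mean(0).round(3))/' st.py; tail -4 st.py
```

```text
W=cloud("wrist",dd,c);y=yellow(im,W,A);P=W[y];s=P[P[:,2]>.107].mean(0)[:2]-A if y.any() else [0,0]
psi=np.degrees(np.arctan2(s[1],s[0]))
F=np.array(F);print("first",F[0].round(2),"F37",(-F[0,1]*.037).round(3));print("t",round(o["time_s"],2),"phi",np.degrees(np.arctan2(d[1],d[0])).round(1),"r",np.linalg.norm(d).round(4),"head",np.degrees(np.arctan2(R[1,0],R[0,0])).round(1),"psi",psi.round(1),"turned",np.radians((208-psi)%360).round(2),"zmax",P[:,2].max().round(3),"q6",o["q"][5].round(2))
print("mean",F.mean(0).round(3))
```

Request:
{"api": "move_arm", "payload": {
  "series": [
    [[0.35,-0.4,1.2,0,0.025],[0.35,-0.8,2.3,0,0.05],[0.35,-1.3,3.4,0,0.075],[0.35,-1.7,4.5,0,0.1],[0.35,-2,5.2,0,0.115],[0.35,-2.3,5.8,0,0.13],[0.35,-2.6,6.5,0,0.145],[0.35,-2.9,7.1,0,0.16],[0.35,-3.4,7.9,0,0.18],[0.35,-3.9,8.8,0.3,0.2]]
  ]
}}

```text
time_s: 14.17
eef_pos: [0.4741, 0.0459, 0.077]
eef_rot: [-0.0, 0.989, -0.147, 0.0]
wrist_force: [0.1, 5.9, 2.6]
opening: 0.351
grasp_force: 2.6
```

```bash
python3 st.py
```

```text
first [-1.67 -5.66 -2.56  0.23  2.6 ] F37 0.209
t 14.37 phi -35.6 r 0.0477 head -16.9 psi -28.5 turned 4.13 zmax 0.116 q6 1.71
mean [-1.564 -4.986 -2.212  0.178  2.249]
```

Request:
{"api": "move_arm", "payload": {
  "series": [
    [[0.35,-0.4,1.2,0,0.025],[0.35,-0.8,2.3,0,0.05],[0.35,-1.3,3.4,0,0.075],[0.35,-1.7,4.5,0,0.1],[0.35,-2,5.2,0,0.115],[0.35,-2.3,5.8,0,0.13],[0.35,-2.6,6.5,0,0.145],[0.35,-2.9,7.1,0,0.16],[0.35,-3.4,7.9,0,0.18],[0.35,-3.9,8.8,0.3,0.2]]
  ]
}}

```text
time_s: 15.2
eef_pos: [0.4679, 0.0387, 0.0767]
eef_rot: [-0.0, 0.97, -0.245, 0.0]
wrist_force: [1.5, 5.7, 2.4]
opening: 0.35
grasp_force: 2.7
```

```bash
python3 st.py
```

```text
first [-1.41 -5.72 -2.39  0.22  2.7 ] F37 0.212
t 15.4 phi -47.2 r 0.0479 head -28.3 psi -40.4 turned 4.34 zmax 0.115 q6 1.89
mean [-2.089 -4.647 -1.598  0.165  1.975]
```

Request:
{"api": "move_arm", "payload": {
  "series": [
    [[0.35,-0.4,1.2,0,0.025],[0.35,-0.8,2.3,0,0.05],[0.35,-1.3,3.4,0,0.075],[0.35,-1.7,4.5,0,0.1],[0.35,-2,5.2,0,0.115],[0.35,-2.3,5.8,0,0.13],[0.35,-2.6,6.5,0,0.145],[0.35,-2.9,7.1,0,0.16],[0.35,-3.4,7.9,0,0.18],[0.35,-3.9,8.8,0.3,0.2]]
  ]
}}

```text
time_s: 16.23
eef_pos: [0.4605, 0.0328, 0.0764]
eef_rot: [-0.0, 0.94, -0.341, 0.0]
wrist_force: [2.5, 6.9, 2.1]
opening: 0.349
grasp_force: 2.8
```

```bash
python3 st.py
```

```text
first [-2.51 -6.95 -2.09  0.22  2.81] F37 0.257
t 16.43 phi -58.4 r 0.048 head -39.8 psi -51.3 turned 4.52 zmax 0.115 q6 2.08
mean [-2.545 -5.42  -0.85   0.168  2.391]
```

Estimated torque is about 0.23–0.24 N·m, so the bolt is snug. I back off, raise the tool, close the fingers and re-measure the lever angle.

Request:
{"api": "move_arm", "payload": {
  "series": [
    [[0.35,0,-4,0,0],[0.35,0,-8,0,0],[0.35,0,-8,-10,0],[0.35,0,-8,-30,0],[0.35,0,-8,-60,0],[0.35,20,-8,-90,0.05],[0,35,-8,-100,0.1],[0,45,-8,-100,0.15],[0,45,-8,-100,0.2],[0,45,-8,-100,0.2]]
  ]
}}

```text
time_s: 17.27
eef_pos: [0.5005, 0.0091, 0.1774]
eef_rot: [0.0, 0.901, -0.433, 0.001]
wrist_force: [-0.1, 0.5, -0.2]
opening: 0.003
grasp_force: 0.0
```

```bash
python3 look.py pics/w5.png; python3 - <<'E'
from h import *
z=np.load("pics/w.npz");W,im=z["W"],z["im"];A=np.array([.4353,.0735])
m=yellow(im,W,A);P=W[m]
vx,vy,x0,y0=cv2.fitLine(P[:,:2].astype(np.float32),cv2.DIST_HUBER,0,.01,.01).ravel()
print("line dir",np.degrees(np.arctan2(vy,vx)),"offset of A",(A-[x0,y0])@[-vy,vx])
a=np.radians(-51.3);goto([*(A+.075*np.array([np.cos(a),np.sin(a)])),.092],-51.3)
E
```

```text
17.2667 [0.5005 0.0091 0.1774] [-0.22  0.07  1.84 -0.    1.23  2.25] [-0.1   0.52 -0.17] [ 0.038  0.029 -0.008] 0.0032932191852908664Traceback (most recent call last):
  File "look.py", line 6, in <module>
    y=yellow(im,W,[.43,.07]);P=W[y];print(y.sum(),P.min(0).round(3),P.max(0).round(3))
                                                  ~~~~~^^^
    return umr_minimum(a, axis, None, out, keepdims, initial, where)
ValueError: zero-size array to reduction operation minimum which has no identity
Traceback (most recent call last):
cv2.error: OpenCV(4.12.0) /io/opencv/modules/imgproc/src/linefit.cpp:50: error: (-215:Assertion failed) count > 0 in function 'fitLine2D_wods'
```

View pics/w5.png

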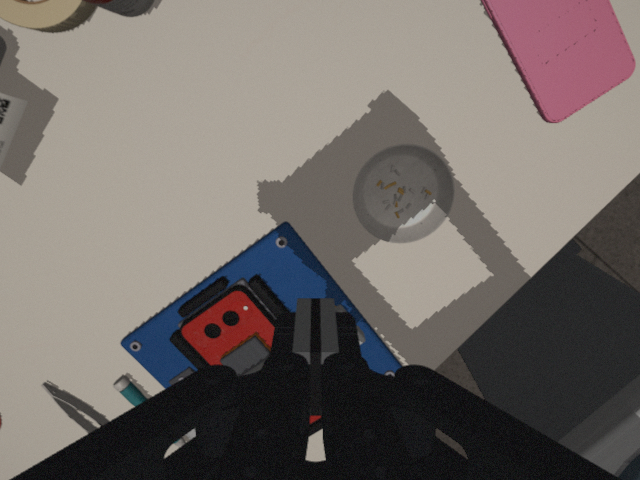

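The closed fingers (315,330) hide the lever from the wrist camera, so I use the top camera.

```bash
python3 - <<'E'
from h import *
A=np.array([.4353,.0735])
for n in("top","scene"):
    im,d=camera(n);W=cloud(n,d);m=yellow(im,W,A);P=W[m];print(n,m.sum())
    if m.sum()>20:
        vx,vy,x0,y0=cv2.fitLine(P[:,:2].astype(np.float32),cv2.DIST_HUBER,0,.01,.01).ravel()
        print("dir",np.degrees(np.arctan2(vy,vx)),"offset of A",(A-[x0,y0])@[-vy,vx],P.min(0),P.max(0))
    if n=="scene":cv2.imwrite("pics/s2.png",cv2.resize(im[170:370,200:440],(720,600),interpolation=cv2.INTER_CUBIC))
a=np.radians(-51.3);goto([*(A+.075*np.array([np.cos(a),np.sin(a)])),.092],-51.3)
E
```

```text
top 0
scene 163
dir -48.788437 offset of A 0.005622346051900837 [0.43574825 0.0305815  0.07501691] [0.46750262 0.06914005 0.11463992]
shift [-14.9  10.3  84.4] turn 0.004 head -51.1
```

View pics/s2.png

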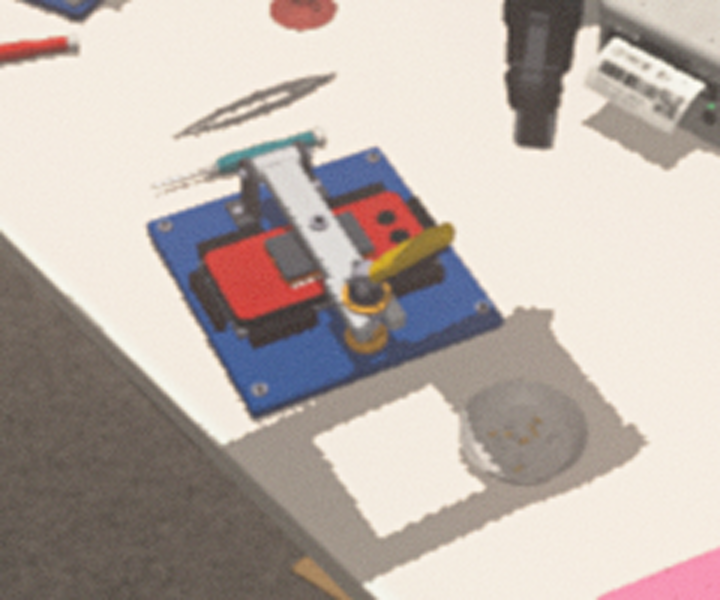

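The lever is still open (tip at 445,235 in the crop), heading about −50°. I go down outside its tip and push inward.

Request:
{"api": "move_arm", "payload": {
  "series": [
    [[0,-8,5,30,0],[0,-15,10,60,0],[0,-15,10,80,0],[0,-15,10,84,0],[0,-22,10,84,0],[0,-28,10,84,0],[0,-34,10,82,0],[0,-39,10,79,0],[0,-45,10,76.5,0],[0,-51,10,74,0]]
  ]
}}

```text
time_s: 18.25
eef_pos: [0.4649, 0.0414, 0.1069]
eef_rot: [-0.0, 0.902, -0.432, 0.006]
wrist_force: [3.6, -8.0, 6.4]
opening: 0.002
grasp_force: 4.2
```

```bash
cat > f.py <<'E'
from h import *
A=np.array([.4353,.0735])
o,p,R=pose();a=np.radians(-51.3);e=np.array([np.cos(a),np.sin(a)]);d=p[:2]-A
print("u",(d@e*1000).round(1),"v",(d@[-e[1],e[0]]*1000).round(1),"h",((p[2]-.0634)*1000).round(1),"toolF",(R.T@o["wrist_force"]).round(2))
im,dd=camera("scene");W=cloud("scene",dd);m=yellow(im,W,A);
h=cv2.cvtColor(im,cv2.COLOR_BGR2HSV);m=(h[...,0]>18)&(h[...,0]<34)&(h[...,1]>140)&(h[...,2]>60)&(W[...,2]>.055)&(np.linalg.norm(W[...,:2]-A,axis=-1)<.08)
P=W[m];u=(P[:,:2]-A)@e*1000;v=(P[:,:2]-A)@[-e[1],e[0]]*1000
print(m.sum(),"u",u.min().round(),u.max().round(),"v",np.median(v).round(1),"z",P[:,2].min().round(3),P[:,2].max().round(3))
i=np.argsort(P[:,2]);print("high pts u",u[i[-10:]].mean().round(1),"low pts u",u[i[:10]].mean().round(1))
E
python3 f.py
```

```text
u 43.6 v 3.1 h 43.5 toolF [ 8.5   2.19 -6.33]
143 u 3.0 33.0 v -5.2 z 0.072 0.126
high pts u 29.5 low pts u 5.4
```

Request:
{"api": "move_arm", "payload": {
  "series": [
    [[0,-7,1,0,0],[0,-13,1,0,0],[0,-18,2,0,0],[0,-23,2,-1,0],[0,-29,2,-1,0],[0,-35,2,-1,0],[0,-41,2,0,0],[0,-46,2,2,0],[0,-51,2,5,0],[0,-56,2,8,0]]
  ]
}}

```text
time_s: 19.13
eef_pos: [0.4246, 0.0861, 0.0958]
eef_rot: [-0.001, 0.902, -0.432, 0.001]
wrist_force: [2.7, -2.8, 4.5]
opening: 0.003
grasp_force: 3.4
```

```bash
python3 f.py
```

```text
u -16.5 v -0.5 h 32.4 toolF [ 3.89 -0.34 -4.45]
147 u -44.0 -3.0 v -5.7 z 0.07 0.116
high pts u -40.4 low pts u -6.0
```

Request:
{"api": "move_arm", "payload": {
  "series": [
    [[0,-4,0,3,0],[0,-8,0,5.5,0],[0,-11,0,10,0],[0,-14,0,15,0],[0,-15,0,18,0],[0,-16,0,20,0],[0,-16.5,0,22,0],[0,-17,0,24,0],[0,-17,0,25,0],[0,-17,0,25,0]]
  ]
}}

```text
time_s: 20.02
eef_pos: [0.4138, 0.099, 0.0702]
eef_rot: [-0.0, 0.902, -0.432, 0.001]
wrist_force: [3.1, -2.5, 5.2]
opening: -0.001
grasp_force: 2.3
```

```bash
python3 f.py
```

```text
u -33.3 v -0.9 h 6.8 toolF [ 3.86 -0.86 -5.15]
148 u -64.0 -7.0 v -5.9 z 0.06 0.073
high pts u -57.0 low pts u -32.8
```

Request:
{"api": "move_arm", "payload": {
  "series": [
    [[0,0,0,0.5,0],[0,0,0,1,0],[0,0,0,1.5,0],[0,0,0,2,0],[0,0,0,2.5,0],[0,0,0,2.5,0],[0,0,0,2.5,0],[0,0,0,2.5,0],[0,0,0,2.5,0],[0,0,0,2.5,0]]
  ]
}}

```text
time_s: 20.9
eef_pos: [0.4138, 0.0994, 0.0686]
eef_rot: [-0.0, 0.902, -0.432, 0.001]
wrist_force: [-2.0, -0.7, 17.3]
opening: -0.005
grasp_force: 8.8
```

```bash
python3 f.py
```

```text
u -33.6 v -0.6 h 5.2 toolF [ -0.65   1.95 -17.31]
147 u -65.0 -7.0 v -6.1 z 0.058 0.072
high pts u -45.1 low pts u -33.8
```

The force jumped to 17 N with the lever level, so it is at its end stop. I release and check.

Request:
{"api": "move_arm", "payload": {
  "series": [
    [[0,0,0,-5,0],[0,0,0,-20,0],[0,0,0,-45,0],[0,0,0,-80,0],[0,20,0,-115,0],[0,50,0,-140,0],[0,80,0,-150,0],[0,80,0,-150,0],[0,80,0,-150,0],[0,80,0,-150,0]]
  ]
}}

```text
time_s: 21.78
eef_pos: [0.4612, 0.0374, 0.2154]
eef_rot: [0.0, 0.902, -0.432, -0.002]
wrist_force: [0.0, -0.2, -0.8]
opening: 0.001
grasp_force: 0.0
```

```bash
python3 f.py; python3 - <<'E'
from h import *
A=np.array([.4353,.0735])
im,d=camera("scene");cv2.imwrite("pics/s3.png",cv2.resize(im[170:370,200:440],(720,600),interpolation=cv2.INTER_CUBIC))
im,d=camera("top");W=cloud("top",d);h=cv2.cvtColor(im,cv2.COLOR_BGR2HSV)
m=(h[...,0]>18)&(h[...,0]<34)&(h[...,1]>140)&(W[...,2]>.055)&(np.linalg.norm(W[...,:2]-A,axis=-1)<.08);P=W[m];print(m.sum())
if m.sum()>10:
    r=np.linalg.norm(P[:,:2]-A,axis=1);print(np.polyfit(r,P[:,2],1),r.min(),r.max())
E
```

```text
u 44.4 v -2.3 h 152.0 toolF [0.15 0.07 0.85]
217 u -65.0 -6.0 v -4.5 z 0.06 0.073
high pts u -48.3 low pts u -36.6
0
```

View pics/s3.png

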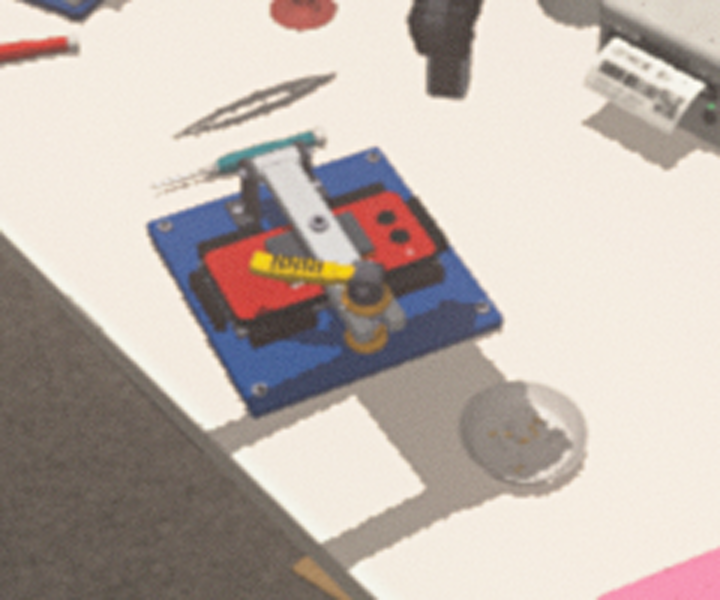

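The lever lies folded level (260–355, 265) with its ribs up, and the phone, dish and driver look unmoved. I check the lever's slope once, then hand in.

```bash
python3 - <<'E'
from h import *
A=np.array([.4353,.0735]);a=np.radians(-51.3);e=np.array([np.cos(a),np.sin(a)])
P=[]
for _ in range(3):
    im,d=camera("scene");W=cloud("scene",d);h=cv2.cvtColor(im,cv2.COLOR_BGR2HSV)
    m=(h[...,0]>18)&(h[...,0]<34)&(h[...,1]>140)&(h[...,2]>130)&(W[...,2]>.055)&(np.linalg.norm(W[...,:2]-A,axis=-1)<.08);P.append(W[m])
P=np.vstack(P);u=(P[:,:2]-A)@e;v=(P[:,:2]-A)@[-e[1],e[0]]
X=np.c_[u,v,np.ones(len(u))];k=np.abs(v)<.006
s=np.linalg.lstsq(X[k],P[k,2],rcond=None)[0];print(k.sum(),s)
if abs(s[0])<.1: print(order.hand_in())
E
```

```text
430 [-0.01524572  0.06008928  0.0674618 ]
the job is handed in; nothing more can be done
None
```

I screwed the bolt in until the push force indicated about 0.23 N·m (snug is 0.22 to 0.28), folded the lever to its end stop, let go and handed the job in. The last picture shows the lever level and the phone and dish apparently unmoved; the bar's force on the phone was not measured directly, and hand-in returned no verdict.

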